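# Snap a hinged bangle shut with the counter pliers

## Robot

A 6-joint arm with a two-finger parallel gripper is mounted at the origin on the work surface. World frame = base frame: x ahead of the robot, y to its left, z up, the work surface at z = 0. Lengths are in mm, angles in degrees, forces in N, time in s.
With the tool pointing down it reaches from about 300 to 850 mm from the base axis. Payload 4.2 kg.
Tool frame: the origin (TCP) lies between the finger pads; the fingertips stand 14 mm ahead of it and the grasp point (between the pads) lies 5 mm behind it (env.finger_overhang is the distance from the TCP to the fingertips, in mm); z points along the fingers, y is the line along which they close (so a half turn about z gives the same grasp; the last joint's range is limited). The gripper opens to 91 mm and grips with 3 to 60 N. Pads are 32 mm wide; open, the fingers measure 118 mm over their backs; the gripper's body (76 mm by 178 mm) begins 60 mm behind the grasp point.
Start: joints at [70.531, 18.312, 89.639, -0, 72.044, -1.146], TCP at [180.769, 545.861, 227.976] pointing down, gripper open.
Joint ranges: [-177.97, 177.97], [-48.28, 115.42], [12.27, 149.76], [-77.06, 257.06], [2.81, 150.46], [-146.56, 146.56]. Speed limits (degrees/s): [147.25, 147.25, 180, 180, 180, 180].

## Interface

Orientations are given as [roll, pitch, yaw] about the fixed x, y, z axes, in that order (R = Rz(yaw) Ry(pitch) Rx(roll)).
In Python, from workcell import status, cams, env, finder gives the robot as it stands.
- The arm moves only by the tool apply_moves, never from a script. Its argument "increments" is a list of rows, each a list of 7 numbers: the opening, from -1 (shut) to 1 (fully open), then the shift along the world's x, y, z in m, then the turn, a rotation vector about the world's x, y, z in degrees. In form: [[gripper, x, y, z, ax, ay, az], ...]. A call has 1 to 5 rows; each row shifts and turns the commanded pose from where the row before left it; what a row does not reach is not made up. A row lasts 1/12 s, in which the tool goes at most 41.7 mm and 7.16 degrees, less where a joint would pass 70% of its speed; a pose out of reach is approached as far as the arm can. A call with a gripper value outside its range is refused whole. The fingers move at their own pace and stop on an object; "newtons" is the grip in N (left out, the last holds). Time passes only in rows, so rows that do not move let the fingers close. It gives the time, the measured TCP pose, the force, the opening and the grip force at its end, in the units of the state.
- status.state(): the state, without advancing time (a new reading comes with each control period).
- cams.grab_frame(name): name is "scene" or "side" or "wrist"; returns a dict with "color" (480x640x3 uint8, red, green, blue), "intrinsics" (3x3 intrinsics, pixels), "k1" (the pictures are not rectified: a ray, as slopes to the right and down, at radius r is drawn at 1 + k1 r^2 times it, then the intrinsics apply), "R" (3x3) and "t" (3): a world point X has camera coordinates R X + t. Camera axes: x right, y down, z forward; pixel columns grow to the right and rows downward; lengths in mm; the calibration is good to about 2 mm. A picture is of the moment at which its call begins. There is no depth.
- env.job_done(): hands the job in; it is judged then, once.
Trained networks look in the newest picture that a camera, given by its name, has taken for a name from the list of things; names that differ only in an ending like _2 or _b are one class to them, and where a whole thing is asked for, a point or a joint stands for the part that bears it (a point fixed in the world has none). Each returns a list of dicts, best first, with "score" (0 to 1); they miss things now and then, are a little off and sometimes report something else, mostly with a low value. They report only what shows in the picture. A call takes as long as a camera call.
- finder.boxes_of(query, camera): "rect" ([left, top, width, height] in pixels, round what is visible of it).
- finder.trace(query, camera): "pixels" (480x640 bool, what is visible of it) and "rect" ([left, top, width, height] in pixels, round what is visible of it).
The state is a dict: "time_s": time; "qpos": joint angles; "qvel": joint speeds; "effort": joint torques, N m; "ee_pos": TCP position; "ee_rot": TCP orientation; "force": force on the tool from outside, world axes, zero at the start; "torque": the same for the moment, N m; "gripper_width": finger opening in mm; "gripper_force": force on a finger pad.
Only numpy, scipy, OpenCV 4.12 (cv2) and the standard library are available. Lean on these libraries where they do the work, as an engineer would, in place of code of your own. Each camera call takes 0.05 s, during which the arm holds its last target. There are 200 camera calls.

## Task

The hinged silver bangle's clasp is still open. Lay the bangle flat on the pliers' stand with its two clasp tabs between the open jaws and its bud pointing away from the pliers, let go of it, then squeeze the pliers' handles together until the clasp snaps shut. Let the pliers spring open again and leave the closed bangle lying there between the jaws.

Things in the scene. Friction and masses are not known exactly. Their poses are not given: they have to be found in the camera images.
- bangle_bud (a point): Centre, half-way up (6 mm), of the bud on the open silver bangle that lies flat: a bar 30 mm long (x, outward from the hoop), 14 wide (y), 12 high, opposite the clasp; grip it across y. Hoop 72 mm across, 5 thick, 12 high, centred 52 mm from here in -x; 70 g. A look-alike with a bud but no clasp tabs lies about too.
- bangle_tabs (a point): Midpoint between the bangle's two open clasp tabs (each 24 mm long, 5 thick, 12 high, outward opposite the bud), at the press stud, 6 mm above the underside, 101 mm from the bud's centre in -x; axes as for the bud, fixed to the bud's half. Open, the tabs measure 18 to 24 mm over all; shut, they meet 5 mm to the +y side.
- clasp (a joint): Opening of the bangle's hinge in rad: 0 is snapped shut, 0.10 to 0.16 at the start (tabs 8 to 13 mm apart). It stays where it is left; about 2 N on the tabs moves it.
- pliers_jaws (a point): Where the tabs' midpoint belongs: midway between the jaws of the pliers lying flat on a plywood stand, 66 mm from their pivot, 6 mm above the plate (top 8 mm above the counter). x from pivot out of the jaws (the bangle's x goes along it), y across. Jaws 40 mm apart when open, tops at 26 mm, ending 7 mm past this point; plate 86 mm wide, ending 79 mm past it: the bud overhangs.
- pliers_handles (a point): Midway between the pliers' two black handle grips, 136 mm from the jaws point in -x, 21 mm above the counter; same axes. Grips 68 mm long, 11 wide, from 10 to 32 mm above the counter, nothing beneath; 60 mm over all here when open, 24 when shut. Both move alike when squeezed along y; a spring (2 to 5 N) reopens them; about 20 N shuts the clasp.
- pliers (a joint): Closing angle of each half of the pliers in rad: 0 sprung open, about 0.24 with the shut tabs in the jaws, 0.26 at the stop.

How it is judged:
By the outcome, as a careful person would: the job done as asked, in the order asked, and still so for the second after the job is handed in, with the robot touching nothing.
It also fails if it takes over 54 s, if anything falls off the work surface, if the arm or the gripper's body presses on something with over 40 N, if the wrist force passes 120 N, or if a joint passes its speed limit or range.

## Working session

There is one attempt and no reset: what is moved stays moved. The work goes in short steps, Python scripts to look and compute and a tool call to move; the robot and the scene stay as the last step left them, time stands still between calls to the robot, and variables do not carry over. Pictures are saved under pics/ and viewed, at most 11 in all, crops included, and the job is handed in when it is done.

Besides the shell and the picture viewer there is one more tool, called after "Emit:" as name(argument=value, ...) on one line, values as JSON. apply_moves: Moves the arm, as the interface text tells. Its arguments: {"type":"object","properties":{"increments":{"type":"array","items":{"type":"array","items":{"type":"number"}}},"newtons":{"type":"number"}},"required":["increments"]}

```bash
ls; mkdir -p pics; python3 - <<'E'
from workcell import status,cams,env,finder
import cv2,numpy as np
print(status.state())
for n in ["scene","side"]:
    f=cams.grab_frame(n); im=f["color"][:,:,::-1].copy()
    print(n,f["intrinsics"].tolist(),f["k1"],f["R"].tolist(),f["t"].tolist())
    for q in ["bangle_bud","pliers_jaws","bangle_tabs","pliers","pliers_handles","clasp"]:
        for d in finder.boxes_of(q,n)[:3]:
            print(q,round(d["score"],2),d["rect"])
    cv2.imwrite(f"pics/{n}0.png",im)
E
```

```text
pics
{'time_s': 0.0, 'qpos': array([ 7.05302685e+01,  1.83498754e+01,  8.97078670e+01, -1.33115175e-04,
        7.20425358e+01, -1.14691308e+00]), 'qvel': array([-0.08872558,  0.03141558,  0.05753835, -0.05139854, -0.04055926,
        0.00517664]), 'effort': array([ 1.92914937e-03, -4.12455404e+01, -2.31971812e+01,  7.31607503e-02,
        4.55053768e-02, -1.35281311e-04]), 'ee_pos': array([180.60949979, 545.38346048, 227.12805506]), 'ee_rot': array([-1.79899739e+02, -1.88064125e-03,  1.61677221e+02]), 'force': array([-0.56007567,  0.02909627,  0.23204917]), 'torque': array([-0.01815914,  0.00565853, -0.0025853 ]), 'gripper_force': 0.0, 'gripper_width': 91.33055878023524}
scene [[559.1470260398863, 0.0, 316.6527040718327], [0.0, 559.1470260398863, 230.29335736594246], [0.0, 0.0, 1.0]] -0.011793970843488955 [[-0.8653883811855383, 0.5009113090985048, 0.013813403863483677], [0.2920151353631768, 0.526511832955734, -0.7984437678862668], [-0.40722243360097327, -0.6869302367597568, -0.6019109065279391]] [470.9065428728133, -105.91583298596755, 1458.338440341165]
bangle_bud 0.56 [249.9, 165.
[... 167 characters left out ...]
2, 225.6, 55.6, 88.2]
clasp 0.44 [249.8, 168.8, 22.9, 16.9]
side [[518.6979976012202, 0.0, 312.8395980028921], [0.0, 518.6979976012202, 244.91443153643655], [0.0, 0.0, 1.0]] -0.06414972805469601 [[0.9998126792543521, 0.00844977929591553, 0.017412858239940987], [0.01765900162555091, -0.76651158731587, -0.6419876526632688], [0.007922503633495887, 0.64217488874944, -0.7665172184601081]] [-527.1787660976918, 9.779065328432377, 1058.9476686777384]
bangle_bud 0.87 [274.4, 374.2, 45.4, 73.6]
pliers_jaws 0.77 [307.5, 194.6, 61.8, 89.3]
bangle_tabs 0.61 [277.4, 379.3, 45.2, 70.7]
pliers 0.67 [328.7, 218.2, 15.4, 63.4]
pliers_handles 0.7 [309.1, 194.2, 62.0, 89.0]
clasp 0.85 [296.5, 392.3, 24.8, 59.5]
```

```bash
python3 - <<'E'
import cv2,numpy as np
a=cv2.imread("pics/scene0.png")[140:360,170:490];b=cv2.imread("pics/side0.png")[160:480,180:500]
cv2.imwrite("pics/a.png",cv2.resize(a,(800,550),interpolation=cv2.INTER_CUBIC))
cv2.imwrite("pics/b.png",cv2.resize(b,(600,600),interpolation=cv2.INTER_CUBIC))
E
```

```text
(no output)
```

View pics/a.png

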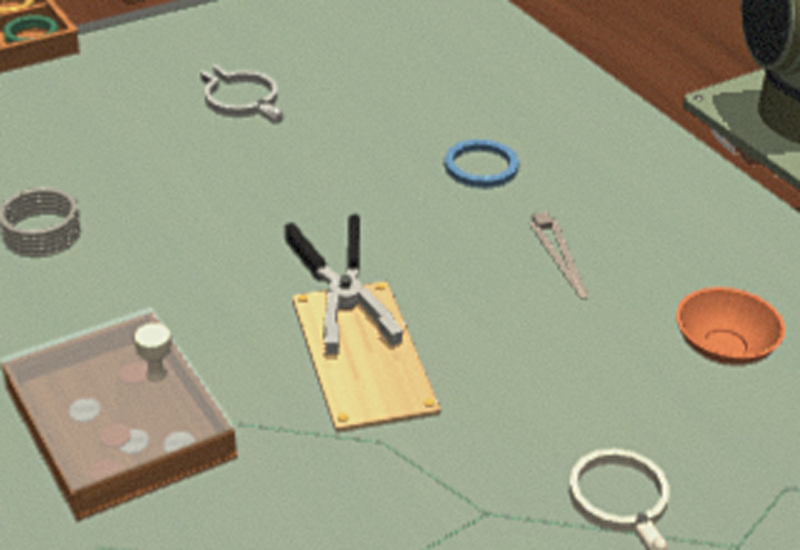

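View pics/b.png

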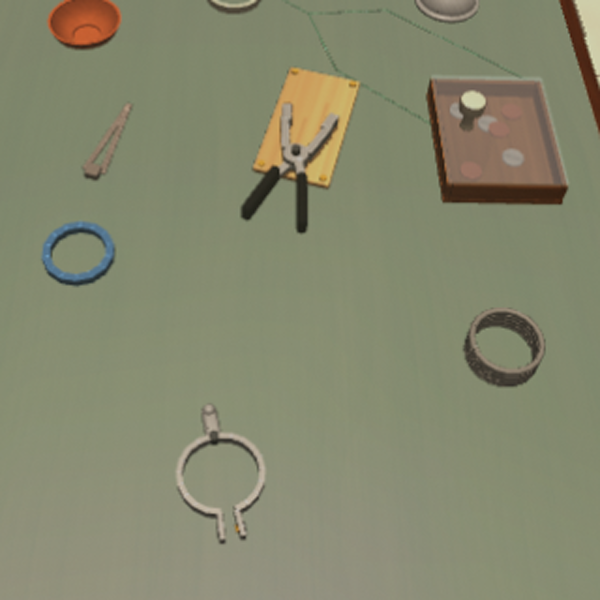

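The bangle with tabs is at side px ≈(292,383) for the bud and ≈(303,439) for the tabs. The pliers' pivot is at ≈(338,241), with the jaws pointing up-image. The look-alike without tabs is at scene ≈(420,335).

```bash
cat > h.py <<'E'
import numpy as np,cv2
from workcell import status,cams,env,finder
def ray(f,uv):
    K=f["intrinsics"]; p=np.array([(uv[0]-K[0][2])/K[0][0],(uv[1]-K[1][2])/K[1][1]])
    q=p.copy()
    for _ in range(10): q=p/(1+f["k1"]*(q@q))
    R=np.array(f["R"]); return -R.T@np.array(f["t"]), R.T@np.array([q[0],q[1],1.])
def at(f,uv,z):
    c,d=ray(f,uv); return c+d*(z-c[2])/d[2]
def proj(f,X):
    x=np.array(f["R"])@np.array(X)+np.array(f["t"]); q=x[:2]/x[2]; q=q*(1+f["k1"]*(q@q))
    K=f["intrinsics"]; return np.array([q[0]*K[0][0]+K[0][2],q[1]*K[1][1]+K[1][2]])
E
python3 - <<'E'
from h import *
np.set_printoptions(precision=1,suppress=True)
S=cams.grab_frame("side");C=cams.grab_frame("scene")
s=lambda u,v:(180+u/1.875,160+v/1.875)
c=lambda u,v:(170+u/2.5,140+v/2.5)
print("bud",at(S,s(210,418),10)[:2],at(C,c(269,112),10)[:2])
print("tabs",at(S,s(231,522),12)[:2],at(C,c(208,76),12)[:2])
print("hoop",at(S,s(221,474),12)[:2],at(C,c(241,92),12)[:2])
print("pivot",at(S,s(296,151),30)[:2],at(C,c(345,284),30)[:2])
for n,u,v in (("plateTL",295,69),("TR",358,81),("BR",326,186),("BL",254,169)): print(n,at(S,s(u,v),8)[:2])
for n,u,v in (("pl",294,297),("pl",386,282),("pl",440,411),("pl",337,428)): print(n,at(C,c(u,v),8)[:2])
for n,u,v in (("jawtipL",288,103),("jawtipR",335,116),("hL",247,211),("hR",302,228)): print(n,at(S,s(u,v),27)[:2])
E
```

```text
bud [ 494.4 -287.8] [ 497.3 -282.6]
tabs [ 515.1 -382.4] [ 523.3 -375.3]
hoop [ 505.7 -340.7] [ 506.7 -329. ]
pivot [577.3  12.5] [577.8  20.5]
plateTL [580.6 159.9]
TR [654.8 141.9]
BR [610.1 -17.5]
BL [532.5   4.4]
pl [611.9  -8.8]
pl [531.7  12.3]
pl [576.4 170.9]
pl [656.3 147.5]
jawtipL [570.1  86.1]
jawtipR [622.3  67.5]
hL [525.2 -67.2]
hR [581.3 -87.5]
```

Emit:
apply_moves(increments=[[1,0.0255,-0.0315,0,0,0,-5.5],[1,0.0255,-0.0315,0,0,0,-5.5],[1,0.0255,-0.0315,0,0,0,-5.5],[1,0.0255,-0.0315,0,0,0,-5.5],[1,0.0255,-0.0315,0,0,0,-5.5]])

```text
time_s: 1.22
ee_pos: [309.0, 386.9, 228.1]
ee_rot: [180.0, 0.0, 134.0]
force: [1.0, 1.2, 0.6]
gripper_width: 91.3
gripper_force: 0.0
```

Emit:
apply_moves(increments=[[1,0.0255,-0.0315,0,0,0,-5.5],[1,0.0255,-0.0315,0,0,0,-5.5],[1,0.0255,-0.0315,0,0,0,-5.5],[1,0.0255,-0.0315,0,0,0,-5.5],[1,0.0255,-0.0315,0,0,0,-5.5]])

```text
time_s: 1.63
ee_pos: [436.7, 229.1, 228.3]
ee_rot: [180.0, -0.0, 106.4]
force: [1.8, 1.1, 0.7]
gripper_width: 90.9
gripper_force: 0.0
```

Emit:
apply_moves(increments=[[1,0.0255,-0.0315,0,0,0,-5.5],[1,0.0255,-0.0315,0,0,0,-5.5],[1,0.0255,-0.0315,0,0,0,-5.5],[1,0.0255,-0.0315,0,0,0,-5.5],[1,0.0255,-0.0315,0,0,0,-5.5]])

```text
time_s: 2.05
ee_pos: [564.3, 71.5, 228.2]
ee_rot: [180.0, -0.0, 78.9]
force: [0.1, 0.6, -0.4]
gripper_width: 91.2
gripper_force: 0.0
```

Emit:
apply_moves(increments=[[1,0.0255,-0.0315,0,0,0,-5.5],[1,0,0,0,0,0,0],[1,0,0,0,0,0,0]])

```text
time_s: 2.3
ee_pos: [589.5, 40.2, 227.4]
ee_rot: [-180.0, 0.0, 73.5]
force: [-0.1, 0.2, -1.0]
gripper_width: 91.5
gripper_force: 0.0
```

```bash
python3 - <<'E'
from h import *
s=status.state();print(s["ee_pos"],s["ee_rot"],s["force"])
f=cams.grab_frame("wrist");cv2.imwrite("pics/w1.png",f["color"][:,:,::-1]);np.savez("w1.npz",**f)
E
```

```text
[589.52806805  40.23222614 227.35467277] [-1.79954694e+02  2.29321887e-03  7.35191829e+01] [-0.13977458  0.193862   -0.99564861]
```

View pics/w1.png

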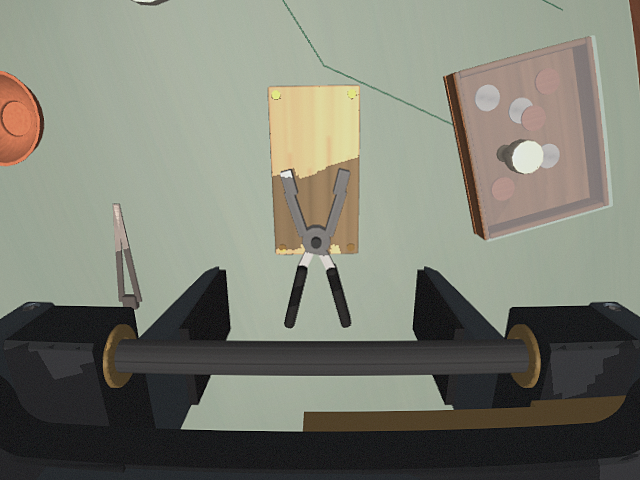

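The wrist picture shows the pliers' pivot at (316,240), jaw tips at ≈(288,171) and (343,170), grip ends at ≈(290,327) and (347,327), and plate corners at (268,87), (359,86), (358,253) and (275,254).

```bash
python3 - <<'E'
from h import *
np.set_printoptions(precision=1,suppress=True)
f=dict(np.load("w1.npz"))
P={k:at(f,uv,z)[:2] for k,uv,z in (("TL",(268,87),8),("TR",(359,86),8),("BR",(358,253),8),("BL",(275,254),8),("piv",(316,240),30),("jL",(287,171),26),("jR",(343,170),26),("hL",(290,327),30),("hR",(347,327),30))}
for k,v in P.items(): print(k,v)
d=(P["TL"]+P["TR"]-P["BL"]-P["BR"]);print("plate dir",np.degrees(np.arctan2(d[1],d[0])))
for s in("L","R"):pass
m=(P["jL"]+P["jR"])/2;h=(P["hL"]+P["hR"])/2;d=m-h;a=np.arctan2(d[1],d[0]);u=np.array([np.cos(a),np.sin(a)])
print("tips-handles dir",np.degrees(a),np.linalg.norm(d));print("jaws from tips",m-7*u,"from pivot",P["piv"]+66*u,"from plate",(P["TL"]+P["TR"])/2-79*u)
E
```

```text
TL [575.9 165.4]
TR [656.7 142.3]
BR [613.5 -14.6]
BL [530.8   8.7]
piv [578.2  17.5]
jL [571.2  88. ]
jR [621.2  74.1]
hL [525.  -65.3]
hR [581.8 -82.1]
plate dir 74.29501830403429
tips-handles dir 74.55609774958303 160.56246343025498
jaws from tips [594.3  74.3] from pivot [595.7  81.1] from plate [595.2  77.7]
```

Emit:
apply_moves(increments=[[1,-0.0085,-0.036,0,0,0,3],[1,-0.0085,-0.036,0,0,0,3],[1,-0.0085,-0.036,0,0,0,3],[1,-0.0085,-0.036,0,0,0,3],[1,-0.0085,-0.036,0,0,0,3]])

```text
time_s: 2.77
ee_pos: [545.1, -137.6, 228.4]
ee_rot: [180.0, -0.0, 89.0]
force: [0.7, -0.0, 0.2]
gripper_width: 91.0
gripper_force: 0.0
```

Emit:
apply_moves(increments=[[1,-0.0085,-0.036,0,0,0,3],[1,-0.0085,-0.036,0,0,0,3],[1,-0.0085,-0.036,0,0,0,3],[1,-0.0085,-0.036,0,0,0,3],[1,-0.0085,-0.036,0,0,0,3]])

```text
time_s: 3.18
ee_pos: [503.2, -317.7, 228.5]
ee_rot: [180.0, -0.0, 104.0]
force: [-0.1, -0.3, -0.4]
gripper_width: 91.4
gripper_force: 0.0
```

Emit:
apply_moves(increments=[[1,0,-0.035,0,0,0,0],[1,0,-0.035,0,0,0,0],[1,0,0,0,0,0,0],[1,0,0,0,0,0,0]])

```text
time_s: 3.52
ee_pos: [503.7, -387.8, 227.7]
ee_rot: [180.0, -0.1, 103.7]
force: [-0.3, 0.4, 0.2]
gripper_width: 91.0
gripper_force: 0.0
```

```bash
python3 - <<'E'
from h import *
s=status.state();print(s["ee_pos"],s["ee_rot"],s["force"])
f=cams.grab_frame("wrist");cv2.imwrite("pics/w2.png",f["color"][:,:,::-1]);np.savez("w2.npz",**f)
E
```

```text
[ 503.71205489 -387.78486631  227.7077409 ] [ 1.79998954e+02 -6.11533093e-02  1.03664437e+02] [-0.26506159  0.35198986  0.20930893]
```

View pics/w2.png

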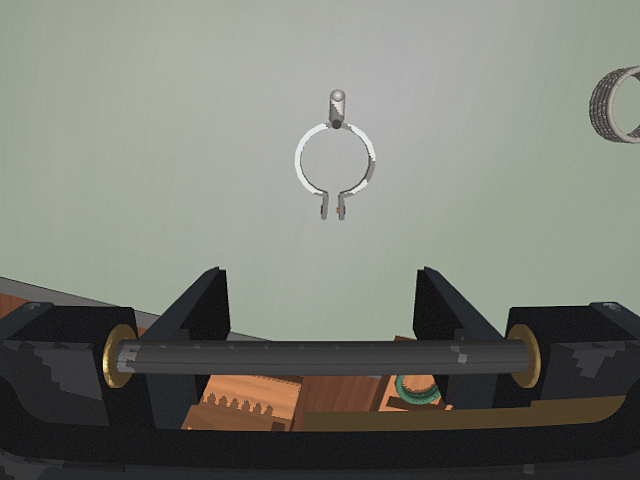

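The wrist picture shows the bangle. The bud's centre is at ≈(337.5,106), the tab midpoint at ≈(332.5,208), and the hoop's centre at ≈(335,160).

```bash
python3 - <<'E'
from h import *
np.set_printoptions(precision=1,suppress=True)
f=dict(np.load("w2.npz"))
im=f["color"].astype(int)
P={k:at(f,uv,12)[:2] for k,uv in (("budfar",(338,91)),("bud",(337.5,106)),("hoop",(335.2,159.5)),("tabs",(332.5,208)),("tL",(320.5,210)),("tR",(345,210)))}
for k,v in P.items(): print(k,v)
for a,b in (("tabs","bud"),("hoop","bud")):
  d=P[b]-P[a];print(a,np.degrees(np.arctan2(d[1],d[0])),np.linalg.norm(d))
# bright mask minAreaRect of bud
for q in ("bangle_bud","bangle_tabs"):
  cams.grab_frame
  for d in finder.trace(q,"wrist")[:2]:
    ys,xs=np.where(d["pixels"]);print(q,d["score"],d["rect"],xs.mean(),ys.mean())
    if q=="bangle_bud": 
      for y in range(85,225,5):
        r=xs[ys==y]; print(y,(r.min(),r.max()) if len(r) else None,end=" ")
E
```

```text
budfar [ 492.8 -275.2]
bud [ 495.7 -288.1]
hoop [ 505.6 -336.2]
tabs [ 514.6 -382.7]
tL [ 503.6 -387.4]
tR [ 527.1 -381.7]
tabs 101.33309244750075 96.44590388934917
hoop 101.67673217892047 49.07613138846283
bangle_tabs 0.58 [294.7, 90.0, 81.0, 126.3] 335.58758202927817 153.43917213528522
```

Emit:
apply_moves(increments=[[1,-0.003,0.0357,0,0,0,-0.7],[1,-0.003,0.0357,0,0,0,-0.7],[1,-0.0035,0.0357,0,0,0,-0.5],[1,0,0,-0.038,0,0,0],[1,0,0,-0.038,0,0,0]])

```text
time_s: 4.08
ee_pos: [496.0, -278.2, 154.5]
ee_rot: [179.7, 0.3, 102.1]
force: [0.2, -0.8, -0.4]
gripper_width: 90.8
gripper_force: 0.0
```

Emit:
apply_moves(increments=[[1,0,0,-0.038,0,0,0],[1,0,0,-0.038,0,0,0],[0,0,0,-0.02,0,0,0],[0,0,0,0,0,0,0],[0,0,0,0,0,0,0]])

```text
time_s: 4.5
ee_pos: [494.2, -279.5, 55.9]
ee_rot: [-179.9, -0.1, 101.9]
force: [-0.1, -0.2, -0.0]
gripper_width: 74.3
gripper_force: 0.0
```

```bash
python3 - <<'E'
from h import *
s=status.state();print(s["ee_pos"],s["ee_rot"],s["force"],s["gripper_width"])
f=cams.grab_frame("wrist");np.savez("w3.npz",**f)
g=cams.grab_frame("side");np.savez("s3.npz",**g)
im=f["color"][:,:,::-1][60:420,120:520];im2=cv2.resize(g["color"][:,:,::-1][330:480,230:380],(360,360))
cv2.imwrite("pics/w3.png",np.hstack([im,im2]))
print(proj(f,[495.2,-285.5,12]),proj(g,[495.2,-285.5,12]))
E
```

```text
[ 494.17343076 -279.50333118   55.88622006] [-1.79939883e+02 -7.27274883e-02  1.01888149e+02] [-0.05233782 -0.234349   -0.04163085] 74.27293920613764
[319.5662758  286.28173682] [292.50575908 381.16100611]
```

View pics/w3.png

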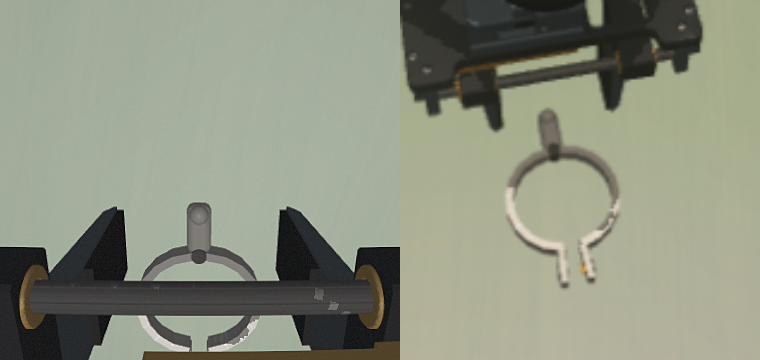

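The bud is centred between the fingers at wrist ≈(319,288), against a prediction of (320,286). I'll descend and grip.

Emit:
apply_moves(increments=[[0,0,0,-0.02,0,0,0],[0,0,0,-0.014,0,0,0],[0,0,0,-0.005,0,0,0],[-1,0,0,0,0,0,0],[-1,0,0,0,0,0,0]], newtons=30)

```text
time_s: 5.02
ee_pos: [495.1, -281.4, 18.4]
ee_rot: [179.9, 0.1, 101.8]
force: [-0.7, 0.8, -0.3]
gripper_width: 34.9
gripper_force: 0.0
```

Emit:
apply_moves(increments=[[-1,0,0,0,0,0,0],[-1,0,0,0,0,0,0],[-1,0,0,0,0,0,0],[-1,0,0,0,0,0,0],[-1,0,0,0,0,0,0]])

```text
time_s: 5.43
ee_pos: [494.6, -281.3, 17.8]
ee_rot: [179.9, 0.1, 101.8]
force: [-1.6, -0.0, 4.9]
gripper_width: 13.5
gripper_force: 30.0
```

Emit:
apply_moves(increments=[[-1,0,0,0.01,0,0,0],[-1,0,0,0.02,0,0,0],[-1,0,0,0.025,0,0,0],[-1,0,0,0.015,0,0,0],[-1,0.004,0.013,0,0,0,-1]])

```text
time_s: 5.85
ee_pos: [500.1, -270.6, 90.9]
ee_rot: [179.7, 0.3, 100.7]
force: [0.8, -0.3, -0.5]
gripper_width: 13.5
gripper_force: 30.0
```

Emit:
apply_moves(increments=[[-1,0.009,0.032,0,0,0,-1.9],[-1,0.009,0.032,0,0,0,-1.9],[-1,0.009,0.032,0,0,0,-1.9],[-1,0.009,0.032,0,0,0,-1.9],[-1,0.009,0.032,0,0,0,-1.9]])

```text
time_s: 6.27
ee_pos: [543.3, -106.5, 87.3]
ee_rot: [180.0, -0.0, 91.2]
force: [0.5, -0.8, -1.3]
gripper_width: 13.8
gripper_force: 30.0
```

Emit:
apply_moves(increments=[[-1,0.009,0.032,0,0,0,-1.9],[-1,0.009,0.032,0,0,0,-1.9],[-1,0.009,0.032,0,0,0,-1.9],[-1,0.009,0.032,0,0,0,-1.9],[-1,0.009,0.032,0,0,0,-1.9]])

```text
time_s: 6.68
ee_pos: [588.3, 53.7, 87.3]
ee_rot: [-180.0, -0.0, 81.7]
force: [0.7, -0.9, -0.2]
gripper_width: 13.4
gripper_force: 30.0
```

Emit:
apply_moves(increments=[[-1,0.009,0.032,0,0,0,-1.9],[-1,0.009,0.032,0,0,0,-1.9],[-1,0.009,0.032,0,0,0,-1.9],[-1,0.008,0.032,0,0,0,-1.7],[-1,0,0,0,0,0,0]])

```text
time_s: 7.1
ee_pos: [624.7, 185.9, 87.2]
ee_rot: [179.9, -0.2, 74.6]
force: [0.7, -0.3, -1.4]
gripper_width: 13.7
gripper_force: 30.0
```

```bash
python3 - <<'E'
from h import *
s=status.state();print(s["ee_pos"],s["ee_rot"],s["force"],s["gripper_width"])
f=cams.grab_frame("scene");np.savez("c4.npz",**f)
g=cams.grab_frame("side");np.savez("s4.npz",**g)
c=cv2.resize(f["color"][:,:,::-1][170:320,250:400],(400,400),interpolation=cv2.INTER_CUBIC);d=cv2.resize(g["color"][:,:,::-1][150:300,270:420],(400,400),interpolation=cv2.INTER_CUBIC)
cv2.imwrite("pics/p4.png",np.hstack([c,d]))
E
```

```text
[624.7157871  185.86536249  87.24944294] [179.89846251  -0.23075073  74.55575851] [ 0.73368517 -0.31506575 -1.35149367] 13.700798085306012
```

View pics/p4.png

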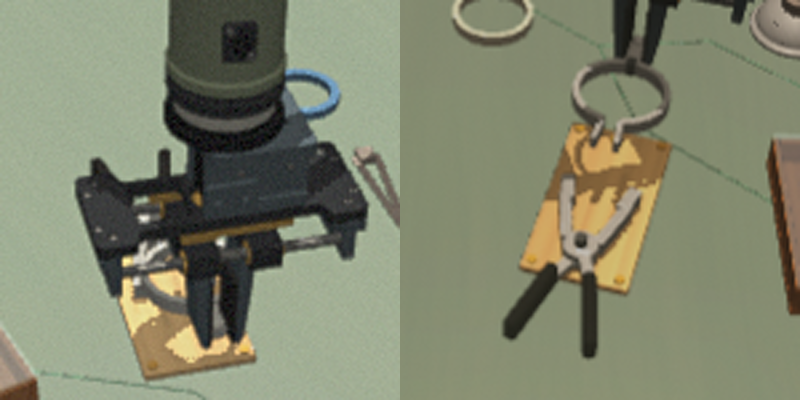

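The side view shows the held bangle with its tabs at ≈(348,202), level and pointing at the jaws. The jaw tips are at ≈(333,218) and (359,222), and the pivot is at ≈(337,240).

```bash
python3 - <<'E'
from h import *
np.set_printoptions(precision=1,suppress=True)
f=dict(np.load("s4.npz"))
p=lambda u,v:(270+u/2.667,150+v/2.667)
u=np.array([np.cos(np.radians(74.5)),np.sin(np.radians(74.5))])
for z in (75,81):
  print("tabs",at(f,p(207,136),z)[:2],"hoop",at(f,p(221,96),z)[:2])
tcp=np.array([624.7,185.9]);print("expected tabs",tcp-105*u)
jl,jr=at(f,p(168,180),26)[:2],at(f,p(235,193),26)[:2];print("jaws",jl,jr,(jl+jr)/2,(jl+jr)/2-7*u,"piv",at(f,p(180,240),30)[:2])
E
```

```text
tabs [596.3  80.6] hoop [608.9 125.2]
tabs [595.7  74.7] hoop [608.2 118.9]
expected tabs [596.6  84.7]
jaws [568.7  79.6] [621.2  67. ] [595.   73.3] [593.1  66.5] piv [576.5  13.9]
```

Emit:
apply_moves(increments=[[-1,-0.001,-0.003,-0.015,0,0,0],[-1,0,0,-0.015,0,0,0],[-1,0,0,-0.009,0,0,0],[-1,0,0,0,0,0,0],[-1,0,0,0,0,0,0]])

```text
time_s: 7.62
ee_pos: [621.9, 176.0, 47.8]
ee_rot: [-179.9, 0.0, 74.3]
force: [0.3, -0.1, -1.1]
gripper_width: 13.2
gripper_force: 30.0
```

```bash
python3 - <<'E'
from h import *
s=status.state();print(s["ee_pos"],s["ee_rot"],s["force"],s["gripper_width"])
g=cams.grab_frame("side");np.savez("s5.npz",**g)
d=cv2.resize(g["color"][:,:,::-1][160:280,280:400],(600,600),interpolation=cv2.INTER_CUBIC)
cv2.imwrite("pics/p5.png",d)
E
```

```text
[621.93292876 176.00817338  47.76451443] [-1.79943757e+02  4.16577539e-02  7.43228396e+01] [ 0.25622255 -0.07187859 -1.05566538] 13.244390964018672
```

View pics/p5.png

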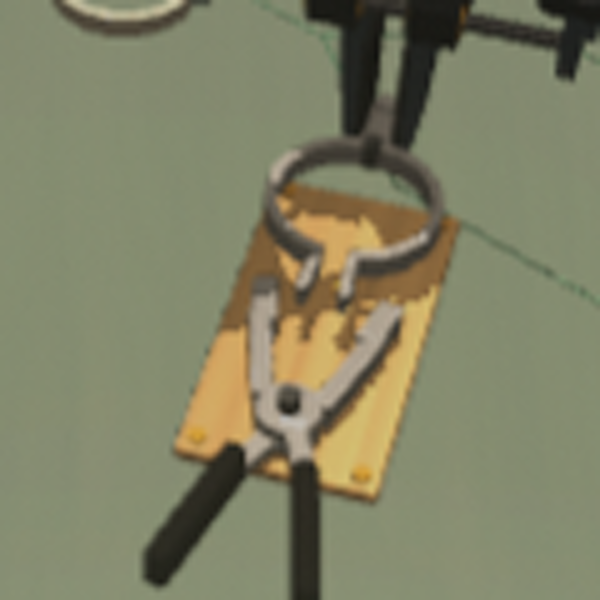

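The side view (5x crop, origin (280,160)) shows the tab midpoint at ≈(329,278). The jaw tip tops are at ≈(265,284) and (388,308), and the far plate corners are at ≈(285,185) and (458,221).

```bash
python3 - <<'E'
from h import *
np.set_printoptions(precision=1,suppress=True)
f=dict(np.load("s5.npz"))
p=lambda u,v:(280+u/5-.4,160+v/5-.4)
u=np.array([np.cos(np.radians(74.4)),np.sin(np.radians(74.4))])
print("tabs",at(f,p(329,278),42)[:2],"tabs ends",at(f,p(303,289),42)[:2],at(f,p(344,297),42)[:2],"hingeback",at(f,p(370,148),42)[:2])
tcp=np.array([621.9,176.0]);print("expected tabs",tcp-105*u)
jl,jr=at(f,p(263,282),26)[:2],at(f,p(390,308),26)[:2];m=(jl+jr)/2;print("tips",jl,jr,m,"jaws",m-7*u)
pl=(at(f,p(285,185),8)[:2]+at(f,p(459,221),8)[:2])/2;print("plate far",pl,"jaws",pl-79*u)
for z in(24,30):
  pv=at(f,p(289,398),z)[:2];print("piv",pv,"jaws",pv+66*u)
print("plate near",(at(f,p(175,452),8)[:2]+at(f,p(375,497),8)[:2])/2)
E
```

```text
tabs [593.6  71.8] tabs ends [582.6  65.3] [599.5  61.2] hingeback [614. 150.]
expected tabs [593.7  74.9]
tips [567.1  83.9] [620.3  70.3] [593.7  77.1] jaws [591.8  70.3]
plate far [617.4 150.3] jaws [596.1  74.2]
piv [576.8  21.2] jaws [594.6  84.7]
piv [576.4  16. ] jaws [594.1  79.6]
plate near [571.2  -6.1]
```

Emit:
apply_moves(increments=[[-1,0.0005,0.0025,-0.008,0,0,0],[-1,0,0,-0.008,0,0,0],[-1,0,0,-0.0055,0,0,0],[-1,0,0,0,0,0,0],[-1,0,0,0,0,0,0]])

```text
time_s: 8.08
ee_pos: [622.5, 179.5, 26.1]
ee_rot: [-180.0, 0.0, 74.4]
force: [-0.6, -0.3, -1.6]
gripper_width: 13.8
gripper_force: 30.0
```

```bash
python3 - <<'E'
from h import *
s=status.state();print(s["ee_pos"],s["ee_rot"],s["force"],s["gripper_width"])
g=cams.grab_frame("side");np.savez("s6.npz",**g)
d=cv2.resize(g["color"][:,:,::-1][160:280,280:400],(600,600),interpolation=cv2.INTER_CUBIC)
cv2.imwrite("pics/p6.png",d)
E
```

```text
[622.54807511 179.48875677  26.08958594] [-1.79971266e+02  2.51414341e-02  7.43915328e+01] [-0.57552497 -0.31341339 -1.60256725] 13.825573843433341
```

View pics/p6.png

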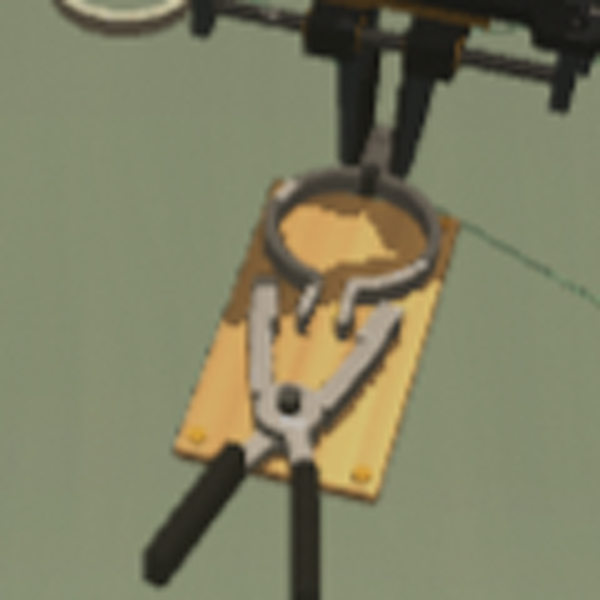

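The tabs now sit between the jaws, with tab ends at ≈(303,318) and (344,328) in the crop. I'll check the depth before releasing.

```bash
python3 - <<'E'
from h import *
np.set_printoptions(precision=1,suppress=True)
f=dict(np.load("s6.npz"))
p=lambda u,v:(280+u/5-.4,160+v/5-.4)
a=np.radians(74.4);M=np.array([[np.cos(a),np.sin(a)],[-np.sin(a),np.cos(a)]])
J=np.array([595.6,78.5])
for n,uv,z in (("tabendL",(302,316),20),("tabendR",(343,326),20),("tabrootL",(316,287),20),("tabrootR",(350,294),20),("jawL",(263,284),26),("jawR",(390,308),26),("plTL",(280,185),8),("plTR",(459,221),8),("hoopback",(370,171),20)):
  print(n,M@(at(f,p(*uv),z)[:2]-J))
E
```

```text
tabendL [-11.1   9.3]
tabendR [-11.6  -8.6]
tabrootL [6.8 7.7]
tabrootR [ 7.1 -7.1]
jawL [-3.6 28.6]
jawR [ -1.3 -26. ]
plTL [73.9 40.2]
plTR [ 75.4 -41.4]
hoopback [82.3  1.7]
```

Emit:
apply_moves(increments=[[-1,-0.001,-0.004,0,0,0,0],[-1,0,0,0,0,0,0],[-0.5,0,0,0,0,0,0],[-0.5,0,0,0,0,0,0],[-0.5,0,0,0,0,0,0]])

```text
time_s: 8.55
ee_pos: [621.9, 175.5, 26.7]
ee_rot: [180.0, -0.0, 74.4]
force: [0.4, -0.2, -0.6]
gripper_width: 22.3
gripper_force: 0.0
```

Emit:
apply_moves(increments=[[-0.5,0,0,0.005,0,0,0],[-0.5,0,0,0.02,0,0,0],[-0.5,0,0,0.03,0,0,0],[-0.5,0,0,0.035,0,0,0],[1,-0.005,-0.018,0.03,0,0,0]])

```text
time_s: 8.97
ee_pos: [617.8, 159.8, 148.8]
ee_rot: [179.9, -0.2, 74.5]
force: [1.1, -0.2, 1.5]
gripper_width: 27.0
gripper_force: 0.0
```

Emit:
apply_moves(increments=[[1,-0.0096,-0.035,0.01,0,0,0],[1,-0.0096,-0.035,0.01,0,0,0],[1,-0.0096,-0.035,0.01,0,0,0],[1,-0.0096,-0.035,0.01,0,0,0],[1,-0.0096,-0.035,0.01,0,0,0]])

```text
time_s: 9.38
ee_pos: [568.1, -18.9, 197.6]
ee_rot: [179.9, -0.0, 74.4]
force: [0.2, -0.3, -0.1]
gripper_width: 59.8
gripper_force: 0.0
```

Emit:
apply_moves(increments=[[1,-0.0096,-0.035,0.01,0,0,0],[1,0,0,0,0,0,0],[1,0,0,0,0,0,0]])

```text
time_s: 9.63
ee_pos: [559.2, -54.0, 207.8]
ee_rot: [179.9, -0.0, 74.2]
force: [0.4, 0.0, 0.6]
gripper_width: 79.8
gripper_force: 0.0
```

```bash
python3 - <<'E'
from h import *
s=status.state();print(s["ee_pos"],s["ee_rot"],s["force"],s["gripper_width"])
f=cams.grab_frame("wrist");np.savez("w7.npz",**f)
cv2.imwrite("pics/w7.png",f["color"][:,:,::-1])
E
```

```text
[559.17323316 -53.97554291 207.75757152] [ 1.79865912e+02 -4.20176508e-02  7.41822154e+01] [0.37438712 0.01173318 0.647563  ] 79.79416342811899
```

View pics/w7.png

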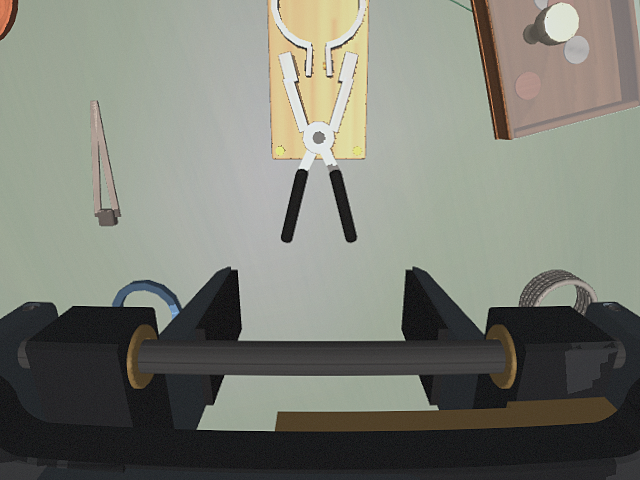

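The wrist picture shows the bangle released, with tabs at (308–333, 45–76) centred between the jaws (tips at (289,53) and (349,53)). The stud is ≈8 px inside the tips, as it should be. The grips are centred at ≈(319,206).

```bash
python3 - <<'E'
from h import *
np.set_printoptions(precision=1,suppress=True)
f=dict(np.load("w7.npz"))
for n,uv,z in (("grip L",(295,206),32),("grip R",(343,206),32),("endL",(286,242),32),("endR",(352,242),32),("topL",(303,170),32),("topR",(334,170),32),("piv",(319,138),28),("jL",(289,53),26),("jR",(349,53),26)): print(n,at(f,uv,z)[:2])
print(status.state()["ee_pos"])
E
```

```text
grip L [541.6 -35.4]
grip R [582.3 -47. ]
endL [524. -65.]
endR [581.6 -81.3]
topL [557.3  -7.1]
topR [583.  -14.4]
piv [577.9  14.8]
jL [573.  87.]
jR [620.1  73.7]
[559.2 -52.7 207. ]
```

Emit:
apply_moves(increments=[[1,0,0,-0.038,0,0,0],[1,0,0,-0.038,0,0,0],[1,0,0,-0.038,0,0,0],[1,0,0,-0.038,0,0,0],[1,0,0,-0.018,0,0,0]])

```text
time_s: 10.1
ee_pos: [556.3, -50.3, 31.7]
ee_rot: [-179.5, 0.0, 74.5]
force: [-1.6, -0.5, -0.5]
gripper_width: 91.3
gripper_force: 0.0
```

Emit:
apply_moves(increments=[[1,0,0,-0.01,0,0,0],[1,0,0,-0.006,0,0,0],[1,0,0,0,0,0,0],[0,0,0,0,0,0,0],[0,0,0,0,0,0,0]], newtons=40)

```text
time_s: 10.52
ee_pos: [560.5, -52.4, 22.0]
ee_rot: [179.8, -0.0, 74.4]
force: [-1.1, -0.2, 0.3]
gripper_width: 80.6
gripper_force: 0.0
```

Emit:
apply_moves(increments=[[-0.2,0,0,0,0,0,0],[-0.4,0,0,0,0,0,0],[-0.4,0,0,0,0,0,0],[-0.6,0,0,0,0,0,0],[-0.6,0,0,0,0,0,0]])

```text
time_s: 10.93
ee_pos: [557.4, -52.8, 20.3]
ee_rot: [-179.8, 0.1, 74.4]
force: [-5.9, -3.0, 1.2]
gripper_width: 47.4
gripper_force: 2.8
```

Emit:
apply_moves(increments=[[-1,0,0,0,0,0,0],[-1,0,0,0,0,0,0],[-1,0,0,0,0,0,0],[-1,0,0,0,0,0,0],[-1,0,0,0,0,0,0]])

```text
time_s: 11.35
ee_pos: [557.0, -54.1, 20.1]
ee_rot: [-179.8, 0.2, 74.5]
force: [-5.5, -5.0, 1.3]
gripper_width: 21.6
gripper_force: 40.0
```

```bash
python3 - <<'E'
from h import *
s=status.state();print(s["time_s"],s["ee_pos"],s["ee_rot"],s["force"],s["gripper_width"],s["gripper_force"])
f=cams.grab_frame("scene")
g=cams.grab_frame("side")
c=cv2.resize(f["color"][:,:,::-1][210:330,260:380],(400,400),interpolation=cv2.INTER_CUBIC);d=cv2.resize(g["color"][:,:,::-1][150:270,280:400],(400,400),interpolation=cv2.INTER_CUBIC)
cv2.imwrite("pics/p8.png",np.hstack([c,d]))
E
```

```text
11.35 [557.01942983 -54.0831707   20.08427049] [-179.79605654    0.19357119   74.45441287] [-5.54157621 -4.97027349  1.31195664] 21.591644225131652 40.02763867378235
```

View pics/p8.png

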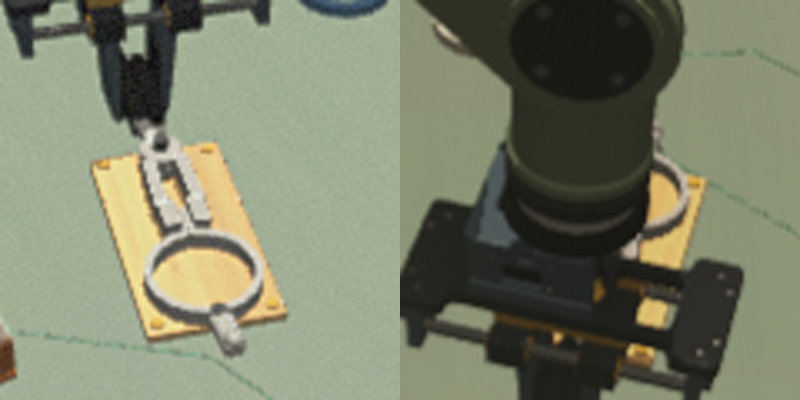

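The scene view shows the handles squeezed together and the jaws pinching the tabs, with the hoop now looking closed. I'll let it settle briefly, open slowly, retreat and check.

Emit:
apply_moves(increments=[[-1,0,0,0,0,0,0],[-1,0,0,0,0,0,0],[-1,0,0,0,0,0,0],[-0.4,0,0,0,0,0,0],[-0.2,0,0,0,0,0,0]])

```text
time_s: 11.87
ee_pos: [557.2, -53.4, 20.0]
ee_rot: [-179.8, 0.1, 74.4]
force: [-5.1, -2.5, 1.0]
gripper_width: 31.2
gripper_force: 3.4
```

Emit:
apply_moves(increments=[[0,0,0,0,0,0,0],[0.2,0,0,0,0,0,0],[0.4,0,0,0,0,0,0],[0.7,0,0,0,0,0,0],[1,0,0,0,0,0,0]])

```text
time_s: 12.28
ee_pos: [559.9, -52.1, 20.6]
ee_rot: [179.9, -0.1, 74.4]
force: [-0.7, 3.1, -0.5]
gripper_width: 64.4
gripper_force: 1.5
```

Emit:
apply_moves(increments=[[1,0,0,0,0,0,0],[1,0,0,0,0,0,0],[1,0,0,0,0,0,0],[1,0,0,0,0,0,0],[1,0,0,0,0,0,0]])

```text
time_s: 12.7
ee_pos: [559.9, -53.0, 20.8]
ee_rot: [179.9, 0.0, 74.4]
force: [0.3, -0.4, -0.2]
gripper_width: 91.0
gripper_force: 0.0
```

Emit:
apply_moves(increments=[[1,0.002,0,0.01,0,0,0],[1,0,0,0.025,0,0,0],[1,0,0,0.038,0,0,0],[1,0,0,0.038,0,0,0],[1,0,0,0.038,0,0,0]])

```text
time_s: 13.12
ee_pos: [561.1, -52.7, 171.9]
ee_rot: [180.0, 0.0, 74.4]
force: [0.9, -1.2, -0.1]
gripper_width: 91.0
gripper_force: 0.0
```

Emit:
apply_moves(increments=[[1,0,0,0.038,0,0,0],[1,0,0,0,0,0,0],[1,0,0,0,0,0,0]])

```text
time_s: 13.37
ee_pos: [562.7, -52.9, 211.0]
ee_rot: [179.6, -0.1, 74.4]
force: [-0.0, -0.3, -0.4]
gripper_width: 91.4
gripper_force: 0.0
```

```bash
python3 - <<'E'
from h import *
s=status.state();print(s["time_s"],s["ee_pos"],s["gripper_width"])
f=cams.grab_frame("wrist")
c=cv2.resize(f["color"][:,:,::-1][0:260,200:440],(550,596),interpolation=cv2.INTER_CUBIC)
cv2.imwrite("pics/w9.png",c)
E
```

```text
13.3667 [562.74819646 -52.87422549 211.03560067] 91.35336403792878
```

View pics/w9.png

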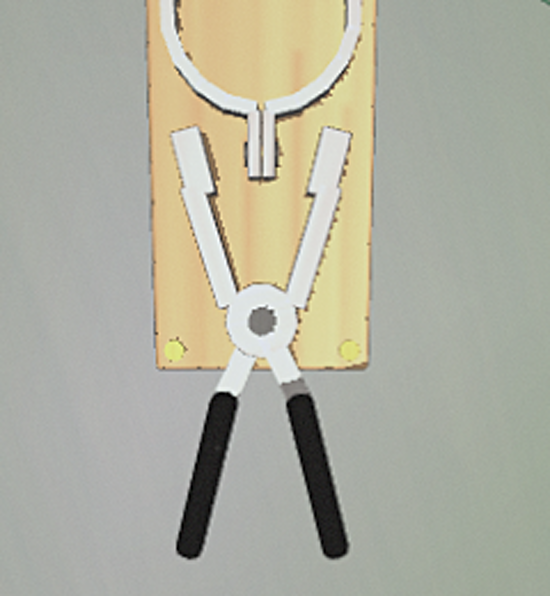

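The crop shows the pliers sprung open and the tabs meeting at (261,142) between the jaws. They measure ≈10 mm over all, which is two 5 mm tabs touching, so the clasp is shut. The gripper is clear, so I'm handing in.

```bash
python3 -c "
from workcell import env; print(env.job_done())"
```

```text
the job is handed in; nothing more can be done
None
```

The clasp looks snapped shut in the last close-up: the tabs meet, about 10 mm over all. The bangle lies flat between the reopened jaws with its bud pointing away from the pliers, and the job was handed in at about 13.4 s; no verdict was returned.

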